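# Set the lay block on the scribed line

## Task

Set up the printing base for the next run: bring the steel lay block (the one with the upright rib) sideways against the side rail, square to it and while still well short of the long scribed line; then slide it along the rail, away from the robot, keeping it lightly pressed against the rail right up to the line, until its front edge meets it. There is no stop at the line, so do not run past it; keep the block flat on the board, never push hard on the rail (20 N at most), let go with the block on the line, and leave everything else where it is.

Things in the scene. Friction and masses are not known exactly. Their poses are not given: they have to be found in the camera images.
- board: Fixed pale base board, 320 (x) x 300 (y) x 12 mm thick, lying on the bench. Origin: centre of its underside; its x axis is the direction to slide the block (roughly away from the robot). Two 30 mm scribed ticks near its -y edge mean nothing here.
- mark: The long scribed line on the board's top: dark, 1.4 mm wide, no thickness, 235 mm long, parallel to the board's y axis. Origin: on the middle of the line's width, on the board's top face; x across the line, along the board's x axis (a block short of the line has negative x here). Its place along the board differs each time.
- rail: Base strip of the side rail, along the board's +y edge. Origin: on the board's top; axes parallel to the board's. It carries the solid steel rail bar, 280 mm long (x), 12 mm high, whose straight working face (towards -y) stands 20 to 30 mm to the -y side of this origin. The setting differs each time and is not measured: feel or see it. The rail is nowhere higher than 16 mm.
- block: Steel lay block, loose on the board: flat base 90 (x) x 60 (y) x 20 mm high, with an upright rib on top, centred, 60 long (x) x 16 thick (y) x 35 mm high (55 mm in all). 0.4 to 0.8 kg. Origin: centre of its underside. Its front is the +x end; its +y side goes against the rail. It starts 15 to 85 mm from the rail, turned up to 0.3 rad from the board.
- block_front (a point): Middle of the block's lower front edge, 45 mm ahead (+x) of the block's origin; this edge must meet the line.
- tape: Bystander: roll of tape, 56 mm across, 24 mm high, on the board beyond the line. Origin: centre of its underside.
- packing: Bystander: flat steel packing plate 70 x 40 x 8 mm without a rib, on the board near its -y edge. Origin: centre of its underside.
- tin: Bystander: ink tin, 72 mm across, 80 mm high, on the bench to the left.
- jar: Bystander: glass jar, 60 mm across, 75 mm high, on the bench to the right.
- squeegee: Bystander: wooden squeegee with a rubber blade, 200 mm long, 22 mm high, on the bench to the right.
- scraper: Bystander: ink spatula, about 280 mm long, on the bench to the left.
- cup: Bystander: white cup, 76 mm across, 90 mm high, on the bench to the right.
Not all that is in view belongs to the job. Leave any green look-alike of the block alone.

How it is judged:
By the outcome, as a careful person would: the job done as asked, in the order asked, and still so for the second after the job is handed in, with the robot touching nothing.
It also fails if it takes over 72 s, if anything falls off the work surface, if the arm or the gripper's body presses on something with over 40 N, if the wrist force passes 120 N, or if a joint passes its speed limit or range.

## Robot

A 6-joint arm with a two-finger parallel gripper is mounted at the origin on the work surface. World frame = base frame: x ahead of the robot, y to its left, z up, the work surface at z = 0. Lengths are in mm, angles in rad, forces in N, time in s.
With the tool pointing down it reaches from about 300 to 875 mm from the base axis. Payload 6.4 kg.
Tool frame: the origin (TCP) lies at the very end of the fingers, on their centre line; the grasp point (between the pads) lies bot.grasp_offset behind it (bot.grasp_offset is the distance from the TCP to the grasp point, in mm); z points along the fingers, y is the line along which they close (so a half turn about z gives the same grasp; the last joint's range is limited). The gripper opens to 85 mm and grips with 20 to 120 N. Pads are 22 mm wide; open, the fingers measure 114 mm over their backs; the gripper's body (76 mm by 85 mm) begins 54 mm behind the grasp point. The pads swing forward as they close: fully open they stand 13 mm farther back than shut.
Start: joints at [-1.33, 0.181, 1.607, -0, 1.354, -0.206], TCP at [248.464, -518.562, 197.688] pointing down, gripper open.
Joint ranges: [-2.99, 2.99], [-0.89, 2.07], [0.3, 2.58], [-1.14, 4.28], [0, 2.63], [-3.12, 3.12]. Speed limits (rad/s): [2.57, 2.57, 3.01, 3.14, 3.14, 3.14].

## Interface

Orientations are given as a rotation vector (axis times angle).
In Python, from plant import sensors, capture, camera_params, workorder, finder, bot gives the robot as it stands.
- The arm moves only by the tool servo_tool, never from a script. Its argument "series" is a list of rows, each an object with "linear": the shift along the tool's x, y, z in cm, a list of three; "roll": the turn about the tool's z in rad; "fingers": the finger opening in cm, from 0 to 8.54. In form: [{"linear": [x, y, z], "roll": roll, "fingers": fingers}, ...]. A call has 1 to 10 rows; each row is the pose to reach, as a shift and turn from the pose commanded when the call began, along the tool's axes at that moment; what a row does not reach only later rows make up. A row lasts 1/10 s, in which the tool goes at most 50 mm and 8.59 degrees, less where a joint would pass 70% of its speed; a pose out of reach is approached as far as the arm can. A call with a gripper value outside its range is refused whole. The fingers move at their own pace and stop on an object; "grip_force" is the grip in N (left out, the last holds). Time passes only in rows, so rows that repeat a pose let the fingers close. It gives the time, the measured TCP pose, the force, the opening and the grip force at its end, in the units of the state.
- sensors.get_obs(): the state, without advancing time (a new reading comes with each control period).
- capture(name): name is "side" or "top" or "wrist"; returns the picture (400x640x3 uint8, red, green, blue); there is no depth.
- camera_params(name): a dict with "camera_matrix" (3x3 intrinsics, pixels), "dist_coeffs" ([k1, k2, p1, p2, k3] as OpenCV has them; the pictures are not rectified), "rvec" (rotation vector, rad) and "tvec" (3), from world to camera coordinates, as OpenCV has them. Camera axes: x right, y down, z forward; pixel columns grow to the right and rows downward; lengths in mm; the calibration is good to about 2 mm. A picture is of the moment at which its call begins: read the wrist's pose just before it. camera_params takes no time and is no camera call; for the wrist camera it gives the pose at the moment of the call.
- workorder.finish_job(): hands the job in; it is judged then, once.
Trained networks look in the newest picture that a camera, given by its name, has taken for a name from the list of things; names that differ only in an ending like _2 or _b are one class to them, and where a whole thing is asked for, a point or a joint stands for the part that bears it (a point fixed in the world has none). Each returns a list of dicts, best first, with "conf" (0 to 1); they miss things now and then, are a little off and sometimes report something else, mostly with a low value. They report only what shows in the picture. A call takes as long as a camera call. They do not tell look-alikes from the thing itself.
- finder.recognise(camera, query): "centre" ([column, row] as shares, 0 to 1, of the picture: columns of its width, rows of its height, amid what is visible of it).
- finder.tip_of(camera, query): "centre" ([column, row] as shares, 0 to 1, of the picture: columns of its width, rows of its height: a listed point, or the origin of a listed thing).
The state is a dict: "clock": time; "q": joint angles; "dq": joint speeds; "effort": joint torques, N m; "ee_pos": TCP position; "tcp_rot": TCP orientation; "force": force on the tool from outside, world axes, zero at the start; "torque": the same for the moment, N m; "finger_gap": opening from 0.0 (shut) to 1.0 (fully open); "finger_force": force on a finger pad.
Only numpy, scipy, OpenCV 4.12 (cv2) and the standard library are available. Lean on these libraries where they do the work, as an engineer would, in place of code of your own. Each camera call takes 0.05 s, during which the arm holds its last target. There are 200 camera calls.

## Working session

There is one attempt and no reset: what is moved stays moved. The work goes in short steps, Python scripts to look and compute and a tool call to move; the robot and the scene stay as the last step left them, time stands still between calls to the robot, and variables do not carry over. Pictures are saved under pics/ and viewed, at most 11 in all, crops included, and the job is handed in when it is done.

Besides the shell and the picture viewer there is one more tool, called after ">>>" in YAML: its name, and indented under it one key for each argument. servo_tool: Moves the arm, as the interface text tells. Its arguments: {"type":"object","properties":{"series":{"type":"array","items":{"type":"object","properties":{"linear":{"type":"array","items":{"type":"number"}},"roll":{"type":"number"},"fingers":{"type":"number"}}}},"grip_force":{"type":"number"}},"required":["series"]}

```bash
mkdir -p pics
python3 - <<'E'
from plant import sensors, capture, camera_params, finder, bot
import cv2, numpy as np
print(sensors.get_obs()); print(bot.grasp_offset)
for c in ("top","side"):
    im=capture(c); cv2.imwrite(f"pics/{c}0.png",im[:,:,::-1])
    p=camera_params(c); print(c,p)
    if c=="top":
        for q in("block","block_front","rail","mark","packing"):
            print(q,[(round(d['conf'],2),np.round(np.array(d['centre'])*[640,400],1)) for d in finder.tip_of(c,q)])
E
```

```text
{'clock': 0.0, 'q': array([-1.33027979e+00,  1.81528955e-01,  1.60797539e+00,  8.81267983e-07,
        1.35382244e+00, -2.06301042e-01]), 'dq': array([ 0.00059838, -0.00086181,  0.0011717 , -0.00018372,  0.00040621,
       -0.00013698]), 'effort': array([ 3.31126948e-04, -4.44866216e+01, -3.51335013e+01, -3.16581563e-04,
        9.11179843e-03,  2.68685426e-05]), 'ee_pos': array([ 248.32590596, -517.9484247 ,  196.80677232]), 'tcp_rot': array([-3.06182669e+00, -6.95651051e-01,  4.52222313e-05]), 'force': array([-1.1464382 ,  0.63700285, -0.27825703]), 'torque': array([-0.0141455 ,  0.02728702,  0.01226009]), 'finger_force': 0.0, 'finger_gap': 0.9977146677351263}
18.700000000000003
top {'camera_matrix': array([[383.90593113,   0.        , 322.86171614],
       [  0.        , 383.90593113, 202.42223794],
       [  0.        ,   0.        ,   1.        ]]), 'dist_coeffs': array([-0.05561305,  0.        ,  0.        ,  0.        ,  0.        ]), 'rvec': array([ 2.14470227, -2.11490985,  0.18378112]), 'tvec': array([ -68.09200957,  542.34336275, 1332.27540565])}
block [(0.92, array([280.2, 255.4])), (0.82, array([329.7, 260.2])), (0.58, array([301.1, 205.5]))]
block_front [(0.92, array([301.9, 194.3])), (0.73, array([333.5, 273.5])), (0.65, array([286.7, 269.6]))]
rail [(0.63, array([278.1, 186.1])), (0.63, array([420.2, 181.8])), (0.31, array([304.1, 190.1]))]
mark [(0.49, array([414.9, 253.5]))]
packing [(0.63, array([340.7, 181.5]))]
side {'camera_matrix': array([[458.81165247,   0.        , 318.21943455],
       [  0.        , 458.81165247, 192.72348505],
       [  0.        ,   0.        ,   1.        ]]), 'dist_coeffs': array([-0.09113807,  0.        ,  0.        ,  0.        ,  0.        ]), 'rvec': array([ 2.30811301, -0.08358013,  0.05765392]), 'tvec': array([-518.50456821,   16.07918325, 1471.23056152])}
```

View pics/top0.png

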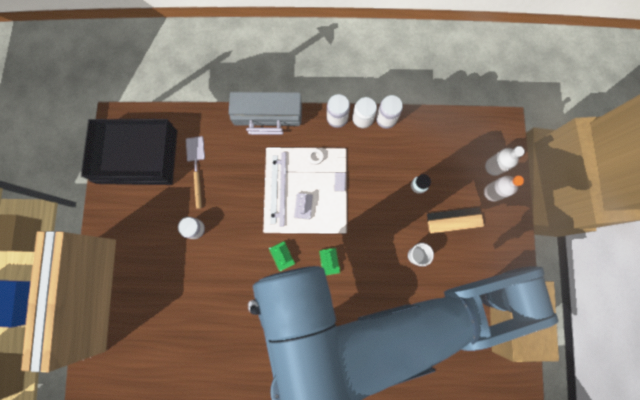

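View pics/side0.png

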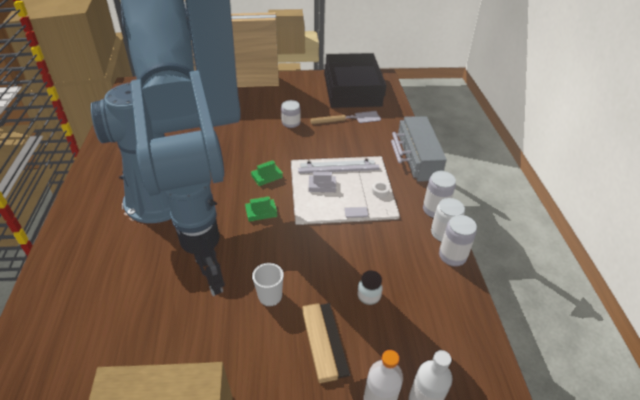

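The block is the grey one at top (303,204), on the board. The green ones at (281,255) and (330,261) are look-alikes on the bench, so I'll leave them alone. I'll put the numbers in world coordinates, then get a close wrist view to confirm.

```bash
cat > h.py <<'E'
import cv2, numpy as np
from scipy.spatial.transform import Rotation as R
from plant import sensors, capture, camera_params, finder, bot
def world(p,px,z):
    u=cv2.undistortPoints(np.array(px,float).reshape(-1,1,2),p['camera_matrix'],p['dist_coeffs']).reshape(-1,2)
    Rm=cv2.Rodrigues(np.array(p['rvec']))[0]; C=-Rm.T@np.array(p['tvec'])
    d=np.c_[u,np.ones(len(u))]@Rm
    return C+d*((np.atleast_1d(z)-C[2])/d[:,2])[:,None]
def pix(p,pts): return cv2.projectPoints(np.array(pts,float).reshape(-1,1,3),np.array(p['rvec']),np.array(p['tvec']),p['camera_matrix'],p['dist_coeffs'])[0].reshape(-1,2)
def totool(v): # world shift (mm) -> tool axes (cm)
    return np.round(R.from_rotvec(sensors.get_obs()['tcp_rot']).inv().apply(v)/10,2)
E
python3 - <<'E'
from h import *
p=camera_params('top')
print(world(p,[[265,149],[346,149],[347,233],[264,233],[280,190]],12).round())
print('block',world(p,[[305,204]],[50]).round(), 'tape', world(p,[[318,155]],[36]).round())
w=camera_params('wrist'); o=sensors.get_obs()
Rm=cv2.Rodrigues(w['rvec'])[0];C=-Rm.T@w['tvec']
Rt=R.from_rotvec(o['tcp_rot'])
print('cam in tool',Rt.inv().apply(C-o['ee_pos']),'optical axis in tool',Rt.inv().apply(Rm[2]),'right',Rt.inv().apply(Rm[0])); print(w['camera_matrix'])
print(Rt.as_matrix().round(3));
E
```

```text
[[ 752.  162.   12.]
 [ 756. -145.   12.]
 [ 438. -150.   12.]
 [ 433.  152.   12.]
 [ 594.   99.   12.]]
block [[536.   3.  50.]] tape [[723. -40.  36.]]
cam in tool [  72.80038335   -1.19306632 -176.07849301] optical axis in tool [-2.87978153e-01 -4.00252274e-04  9.57636895e-01] right [-3.93896387e-04  9.99999878e-01  2.99506705e-04]
[[321.38170496   0.         318.43900694]
 [  0.         321.38170496 199.57836185]
 [  0.           0.           1.        ]]
[[ 0.902  0.432 -0.   ]
 [ 0.432 -0.902  0.   ]
 [ 0.    -0.    -1.   ]]
```

>>> servo_tool:
  series:
    - {"linear": [50.5,-33.2,-0.3],"roll": 0.447,"fingers": 8.5}
    - {"linear": [50.5,-33.2,-0.3],"roll": 0.447,"fingers": 8.5}
    - {"linear": [50.5,-33.2,-0.3],"roll": 0.447,"fingers": 8.5}
    - {"linear": [50.5,-33.2,-0.3],"roll": 0.447,"fingers": 8.5}
    - {"linear": [50.5,-33.2,-0.3],"roll": 0.447,"fingers": 8.5}
    - {"linear": [50.5,-33.2,-0.3],"roll": 0.447,"fingers": 8.5}
    - {"linear": [50.5,-33.2,-0.3],"roll": 0.447,"fingers": 8.5}
    - {"linear": [50.5,-33.2,-0.3],"roll": 0.447,"fingers": 8.5}
    - {"linear": [50.5,-33.2,-0.3],"roll": 0.447,"fingers": 8.5}
    - {"linear": [50.5,-33.2,-0.3],"roll": 0.447,"fingers": 8.5}

```text
clock: 1.35
ee_pos: [505.7, -91.2, 200.5]
tcp_rot: [3.141, -0.0, 0.001]
force: [-0.7, -1.5, 0.7]
finger_gap: 0.997
finger_force: 0.0
```

>>> servo_tool:
  series:
    - {"linear": [3,-5,0],"roll": 0,"fingers": 8.5}
    - {"linear": [5,-9,0],"roll": 0,"fingers": 8.5}
    - {"linear": [5,-9,0],"roll": 0,"fingers": 8.5}
    - {"linear": [5,-9,0],"roll": 0,"fingers": 8.5}
    - {"linear": [5,-9,0],"roll": 0,"fingers": 8.5}

```text
clock: 1.85
ee_pos: [554.5, -3.8, 200.0]
tcp_rot: [3.141, -0.001, -0.001]
force: [-0.5, -0.5, 0.2]
finger_gap: 0.995
finger_force: 0.0
```

```bash
cat > snap.py <<'E'
import sys,pickle
from h import *
n=sys.argv[1]; p=camera_params('wrist'); im=capture('wrist')
cv2.imwrite(f'pics/{n}_raw.png',im[:,:,::-1]); pickle.dump((p,sensors.get_obs()),open(f'{n}.pkl','wb'))
print(sensors.get_obs()['ee_pos'].round(1),sensors.get_obs()['q'].round(2))
E
python3 snap.py w1
python3 - <<'E'
import cv2
im=cv2.imread('pics/w1_raw.png'); cv2.imwrite('pics/w1.png',cv2.resize(im,(800,500),interpolation=cv2.INTER_CUBIC))
E
```

```text
[554.5  -4.3 200.1] [-0.22  0.13  1.66 -0.    1.35  1.35]
```

View pics/w1.png

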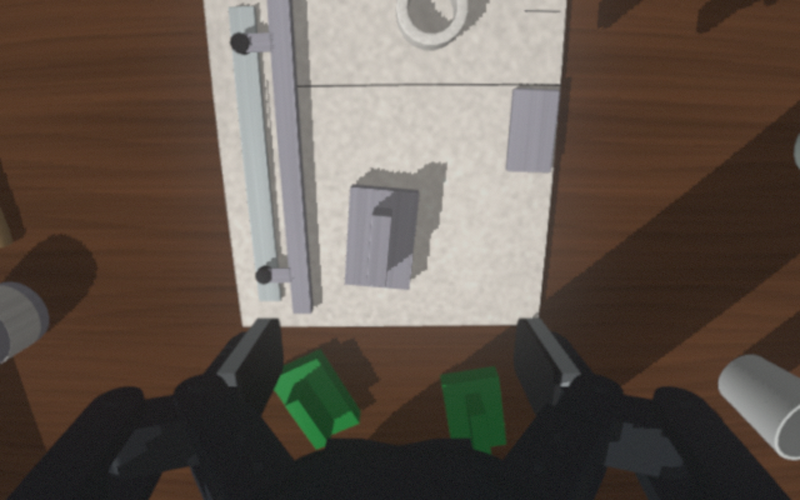

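The wrist view shows the grey ribbed block at about (380,237) in the 800-wide view. The line runs along row 85 and the rail bar along columns 281–302. The flat plate without a rib at (532,130) is the packing, and the green ribbed look-alikes are at (318,400) and (474,410). The grey ribbed block on the board fits the description. Next is one enlarged crop to confirm it and read the edges.

Run:
```python
import cv2
im=cv2.imread('pics/w1_raw.png')[50:260,200:460]; cv2.imwrite('pics/w1c.png',cv2.resize(im,None,fx=2.8,fy=2.8,interpolation=cv2.INTER_CUBIC))
```

```text
(no output)
```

View pics/w1c.png

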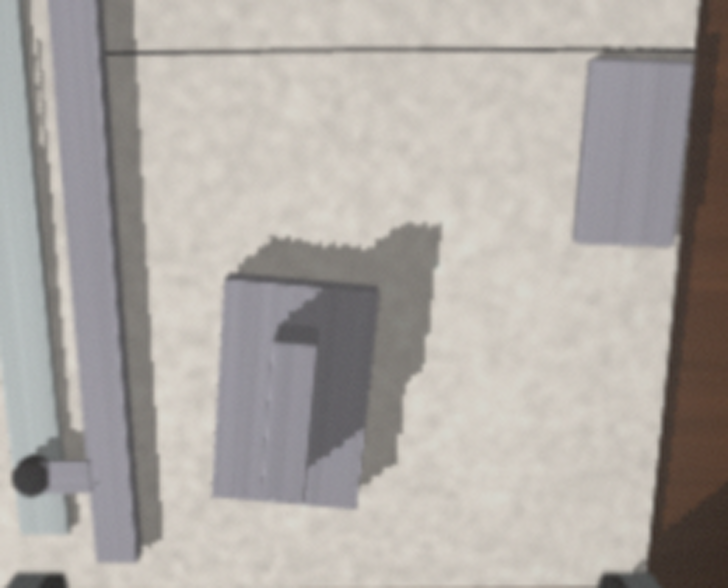

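The crop confirms it: a grey base with a rib, its top corners at about (228,278), (378,288), (357,507) and (213,496). Solving its pose now.

Run:
```python
from h import *; import pickle
p,o=pickle.load(open('w1.pkl','rb'))
f=lambda a,z: world(p,np.array([200,50])+(np.array(a,float)+0.0)/2.8-0.3,z)[:,:2]
ang=lambda v: np.arctan2(v[1],v[0])
L=f([[106,53],[590,48]],12); print('line',L.round(1),'yaw',ang(L[0]-L[1])-np.pi/2)
Ra=f([[97,0],[137,560]],24); print('rail',Ra.round(1),'yaw',ang(Ra[0]-Ra[1]))
B=f([[228,278],[378,288],[357,507],[213,496]],32);print('block',B.round(1),'c',B.mean(0).round(1),
 'sizes',[np.linalg.norm(B[i]-B[(i+1)%4]).round(1) for i in range(4)],'yaw',ang(B[0]-B[3]),ang(B[1]-B[2]))
Rb=f([[275,341],[317,343],[305,500]],67);print('rib',Rb.round(1))
E=world(p,np.array([[205,0],[243,327],[567,0],[540,318]])/1.25,12)[:,:2];print('board',E.round(1),ang(E[0]-E[1]),ang(E[2]-E[3]))
```

```text
line [[ 663.3   83.3]
 [ 665.1 -101.2]] yaw 0.009774463002248046
rail [[680.5  82.7]
 [457.8  81.4]] yaw 0.005965003877857404
block [[579.8  37. ]
 [575.9 -20.4]
 [485.7 -12.9]
 [490.6  46.2]] c [533.   12.5] sizes [np.float64(57.5), np.float64(90.5), np.float64(59.3), np.float64(89.7)] yaw -0.10272265901361459 -0.08209205138887839
rib [[562.6  17.2]
 [561.8   2.5]
 [502.9   7.3]]
board [[ 732.6  156.4]
 [ 434.9  155. ]
 [ 731.6 -142.2]
 [ 444.9 -145.9]] 0.004808579524065498 0.013038329538762616
```

>>> servo_tool:
  series:
    - {"linear": [-2.15,-1.68,2],"roll": 0.09,"fingers": 6}
    - {"linear": [-2.15,-1.68,6],"roll": 0.09,"fingers": 5}
    - {"linear": [-2.15,-1.68,10],"roll": 0.09,"fingers": 5}
    - {"linear": [-2.15,-1.68,13],"roll": 0.09,"fingers": 5}
    - {"linear": [-2.15,-1.68,15],"roll": 0.09,"fingers": 5}
    - {"linear": [-2.15,-1.68,16],"roll": 0.09,"fingers": 5}
    - {"linear": [-2.15,-1.68,16],"roll": 0.09,"fingers": 5}
    - {"linear": [-2.15,-1.68,16],"roll": 0.09,"fingers": 5}
  grip_force: 20

```text
clock: 2.7
ee_pos: [534.2, 12.8, 41.2]
tcp_rot: [3.138, -0.143, 0.002]
force: [1.4, 0.3, -0.5]
finger_gap: 0.584
finger_force: 0.0
```

>>> servo_tool:
  series:
    - {"linear": [0,0,0],"roll": 0,"fingers": 2.5}
    - {"linear": [0,0,0],"roll": 0,"fingers": 1.8}
    - {"linear": [0,0,0],"roll": 0,"fingers": 1.2}
    - {"linear": [0,0,0],"roll": 0,"fingers": 1.2}
    - {"linear": [0,0,0],"roll": 0,"fingers": 1.2}
    - {"linear": [0,0,0],"roll": 0,"fingers": 1.2}
    - {"linear": [0,0,0],"roll": 0,"fingers": 1.2}
    - {"linear": [0,0,0],"roll": 0,"fingers": 1.2}
  grip_force: 30

```text
clock: 3.5
ee_pos: [533.4, 13.7, 40.1]
tcp_rot: [-3.138, 0.142, 0.0]
force: [-0.2, -0.2, -0.6]
finger_gap: 0.141
finger_force: 0.0
```

```bash
python3 snap.py w2
python3 - <<'E'
import cv2
im=cv2.imread('pics/w2_raw.png'); cv2.imwrite('pics/w2.png',cv2.resize(im,(800,500),interpolation=cv2.INTER_CUBIC))
E
```

```text
[533.4  13.7  40.1] [-0.2   0.29  1.83 -0.    1.02  1.46]
```

View pics/w2.png

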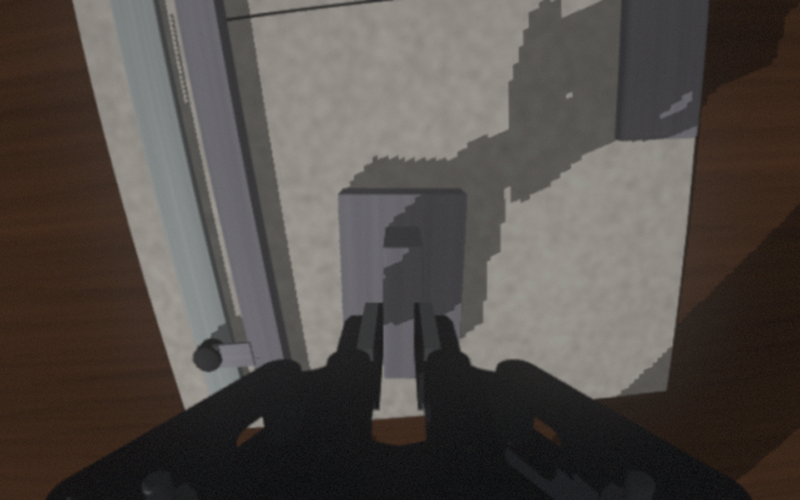

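The rib at (402,300) is between the pads at (370,345) and (427,345), aligned and not yet gripped. The opening scale reads low, so I'll close further.

>>> servo_tool:
  series:
    - {"linear": [0,0,0],"roll": 0,"fingers": 0.6}
    - {"linear": [0,0,0],"roll": 0,"fingers": 0}
    - {"linear": [0,0,0],"roll": 0,"fingers": 0}
    - {"linear": [0,0,0],"roll": 0,"fingers": 0}
    - {"linear": [0,0,0],"roll": 0,"fingers": 0}
  grip_force: 30

```text
clock: 4.05
ee_pos: [533.4, 13.7, 40.2]
tcp_rot: [-3.138, 0.142, 0.0]
force: [-0.0, -0.5, 0.7]
finger_gap: 0.001
finger_force: 0.0
```

```bash
python3 snap.py w3
python3 - <<'E'
import cv2
im=cv2.imread('pics/w3_raw.png'); cv2.imwrite('pics/w3.png',cv2.resize(im,(800,500),interpolation=cv2.INTER_CUBIC))
E
```

```text
[533.5  13.7  40.2] [-0.2   0.29  1.83  0.    1.02  1.46]
```

View pics/w3.png

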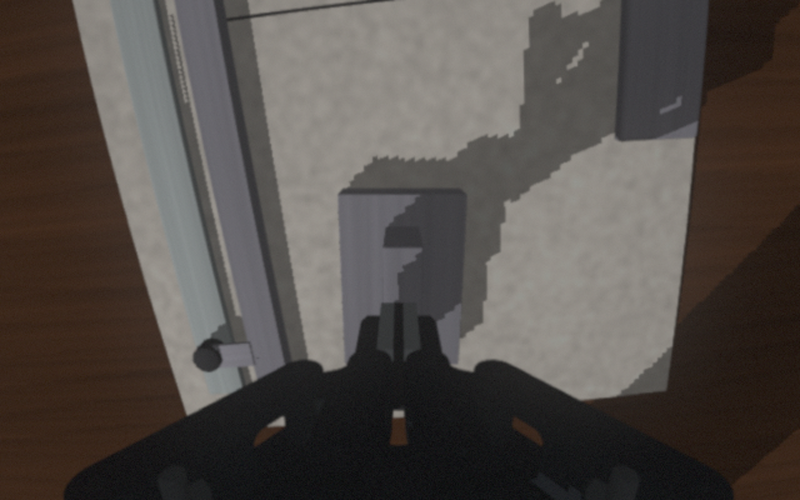

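Run:
```python
from h import *; import pickle
p,o=pickle.load(open('w3.pkl','rb')); print(o['ee_pos'],o['force'],o['finger_gap'])
f=lambda a,z: world(p,np.array(a,float)/1.25-0.3,z).round(1)
print(f([[340,192],[465,190]],32)); print(f([[228,18],[393,0]],12))
print('ribtop',f([[384,247],[422,247]],67),f([[384,247],[422,247]],60)); print('ribbot',f([[390,228],[418,228]],32))
T=R.from_rotvec(o['tcp_rot'])
for x in(0,11):
  for z in(0,-10,-20,-30,-40): print(x,z,(pix(p,[o['ee_pos']+T.apply([x,0,z])])*1.25).round())
for z in (32,67): print('block pred',z,(pix(p,[[533.4+s*29.9,13.3-s*2.7,z] for s in(1,-1)])*1.25).round())
```

```text
[533.45597313  13.69090959  40.17828612] [-0.20117055 -0.15137677 -0.16278612] 0.0014281736730172808
[[580.4  37.2  32. ]
 [576.1 -20.1  32. ]]
[[663.9  82.4  12. ]
 [663.3   5.2  12. ]]
ribtop [[562.4  17.4  67. ]
 [561.1   2.8  67. ]] [[560.4  17.9  60. ]
 [559.    2.6  60. ]]
ribbot [[561.4  15.9  32. ]
 [560.2   2.8  32. ]]
0 0 [[400. 289.]]
0 -10 [[400. 297.]]
0 -20 [[400. 307.]]
0 -30 [[400. 317.]]
0 -40 [[400. 329.]]
11 0 [[400. 267.]]
11 -10 [[400. 274.]]
11 -20 [[400. 282.]]
11 -30 [[400. 292.]]
11 -40 [[400. 302.]]
block pred 32 [[401. 223.]
 [400. 337.]]
block pred 67 [[401. 243.]
 [401. 377.]]
```

The pads closed on nothing. From the finger pixels (tips at row 303, 12 mm gap 34 px wide), the real fingertips stand about 40 mm above the reported TCP, at z of roughly 80, above the rib top at 67. I'll open slightly and descend carefully, watching the force.

>>> servo_tool:
  series:
    - {"linear": [0,0,0],"roll": 0,"fingers": 3.2}
    - {"linear": [0,0,0],"roll": 0,"fingers": 3.2}
    - {"linear": [0,0,0],"roll": 0,"fingers": 3.2}
    - {"linear": [0,0,0],"roll": 0,"fingers": 3.2}
    - {"linear": [0,0,0.5],"roll": 0,"fingers": 3.2}
    - {"linear": [0,0,1.0],"roll": 0,"fingers": 3.2}
    - {"linear": [0,0,1.3],"roll": 0,"fingers": 3.2}
    - {"linear": [0,0,1.6],"roll": 0,"fingers": 3.2}
    - {"linear": [0,0,1.8],"roll": 0,"fingers": 3.2}
    - {"linear": [0,0,2.0],"roll": 0,"fingers": 3.2}
  grip_force: 30

```text
clock: 5.1
ee_pos: [533.4, 13.7, 19.9]
tcp_rot: [-3.138, 0.142, 0.0]
force: [0.8, 0.0, -0.7]
finger_gap: 0.377
finger_force: 0.0
```

>>> servo_tool:
  series:
    - {"linear": [0,0,0.3],"roll": 0,"fingers": 3.2}
    - {"linear": [0,0,0.6],"roll": 0,"fingers": 3.2}
    - {"linear": [0,0,0.9],"roll": 0,"fingers": 3.2}
    - {"linear": [0,0,1.1],"roll": 0,"fingers": 3.2}
    - {"linear": [0,0,1.3],"roll": 0,"fingers": 3.2}
    - {"linear": [0,0,1.5],"roll": 0,"fingers": 3.2}
    - {"linear": [0,0,1.5],"roll": 0,"fingers": 3.2}

```text
clock: 5.8
ee_pos: [533.2, 13.7, 4.9]
tcp_rot: [-3.138, 0.142, 0.001]
force: [-0.6, -0.4, -0.1]
finger_gap: 0.378
finger_force: 0.0
```

```bash
python3 snap.py w4
python3 - <<'E'
import cv2
im=cv2.imread('pics/w4_raw.png')[120:400,160:480]; cv2.imwrite('pics/w4.png',cv2.resize(im,None,fx=2,fy=2,interpolation=cv2.INTER_CUBIC))
E
```

```text
[533.4  13.7   5. ] [-0.2   0.35  1.84  0.    0.95  1.46]
```

View pics/w4.png

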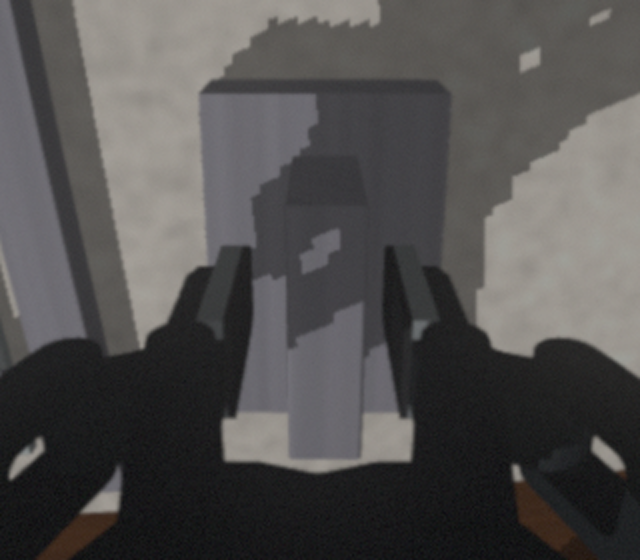

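The pads at (235,330) and (405,330) now straddle the rib at (325,330), with tips below the rib top. Closing.

>>> servo_tool:
  series:
    - {"linear": [0,0,0],"roll": 0,"fingers": 2}
    - {"linear": [0,0,0],"roll": 0,"fingers": 1.2}
    - {"linear": [0,0,0],"roll": 0,"fingers": 1.0}
    - {"linear": [0,0,0],"roll": 0,"fingers": 1.0}
    - {"linear": [0,0,0],"roll": 0,"fingers": 1.0}
    - {"linear": [0,0,0],"roll": 0,"fingers": 1.0}
    - {"linear": [0,0,0],"roll": 0,"fingers": 1.0}
  grip_force: 30

```text
clock: 6.55
ee_pos: [533.8, 13.5, 5.4]
tcp_rot: [3.138, -0.142, 0.001]
force: [0.3, -2.7, 3.0]
finger_gap: 0.183
finger_force: 30.5
```

>>> servo_tool:
  series:
    - {"linear": [0,-0.3,0],"roll": -0.03,"fingers": 1.0}
    - {"linear": [-0.1,-0.9,0],"roll": -0.07,"fingers": 1.0}
    - {"linear": [-0.15,-1.5,0],"roll": -0.1,"fingers": 1.0}
    - {"linear": [-0.2,-2.1,0],"roll": -0.1,"fingers": 1.0}
    - {"linear": [-0.25,-2.7,0],"roll": -0.1,"fingers": 1.0}
    - {"linear": [-0.3,-3.1,0],"roll": -0.1,"fingers": 1.0}
    - {"linear": [-0.3,-3.3,0],"roll": -0.1,"fingers": 1.0}
    - {"linear": [-0.3,-3.3,0],"roll": -0.1,"fingers": 1.0}

```text
clock: 7.35
ee_pos: [533.6, 47.5, 5.4]
tcp_rot: [-3.141, -0.016, -0.001]
force: [0.5, -2.2, 5.6]
finger_gap: 0.179
finger_force: 31.0
```

>>> servo_tool:
  series:
    - {"linear": [0,-0.05,0],"roll": 0,"fingers": 1.0}
    - {"linear": [0,-0.1,0],"roll": 0,"fingers": 1.0}
    - {"linear": [0,-0.15,0],"roll": 0,"fingers": 1.0}
    - {"linear": [0,-0.2,0],"roll": 0,"fingers": 1.0}
    - {"linear": [0,-0.25,0],"roll": 0,"fingers": 1.0}
    - {"linear": [0,-0.25,0],"roll": 0,"fingers": 1.0}

```text
clock: 7.95
ee_pos: [533.7, 49.4, 5.4]
tcp_rot: [3.141, 0.016, 0.001]
force: [0.6, -4.5, 5.3]
finger_gap: 0.182
finger_force: 30.9
```

>>> servo_tool:
  series:
    - {"linear": [0,-0.03,0],"roll": 0,"fingers": 1.0}
    - {"linear": [0,-0.06,0],"roll": 0,"fingers": 1.0}
    - {"linear": [0,-0.09,0],"roll": 0,"fingers": 1.0}
    - {"linear": [0,-0.09,0],"roll": 0,"fingers": 1.0}

```text
clock: 8.35
ee_pos: [533.7, 50.2, 5.4]
tcp_rot: [3.141, 0.016, 0.001]
force: [-0.2, -4.9, 4.8]
finger_gap: 0.182
finger_force: 30.9
```

>>> servo_tool:
  series:
    - {"linear": [0,-0.03,0],"roll": 0,"fingers": 1.0}
    - {"linear": [0,-0.06,0],"roll": 0,"fingers": 1.0}
    - {"linear": [0,-0.08,0],"roll": 0,"fingers": 1.0}
    - {"linear": [0,-0.08,0],"roll": 0,"fingers": 1.0}

```text
clock: 8.75
ee_pos: [533.7, 51.0, 5.4]
tcp_rot: [3.141, 0.016, 0.001]
force: [0.7, -5.6, 4.7]
finger_gap: 0.178
finger_force: 30.9
```

```bash
python3 snap.py w5
python3 - <<'E'
import cv2
im=cv2.imread('pics/w5_raw.png')[0:300,80:400]; cv2.imwrite('pics/w5.png',cv2.resize(im,None,fx=2,fy=2,interpolation=cv2.INTER_CUBIC))
E
```

```text
[533.7  51.    5.4] [-0.13  0.35  1.83 -0.    0.96  1.43]
```

View pics/w5.png

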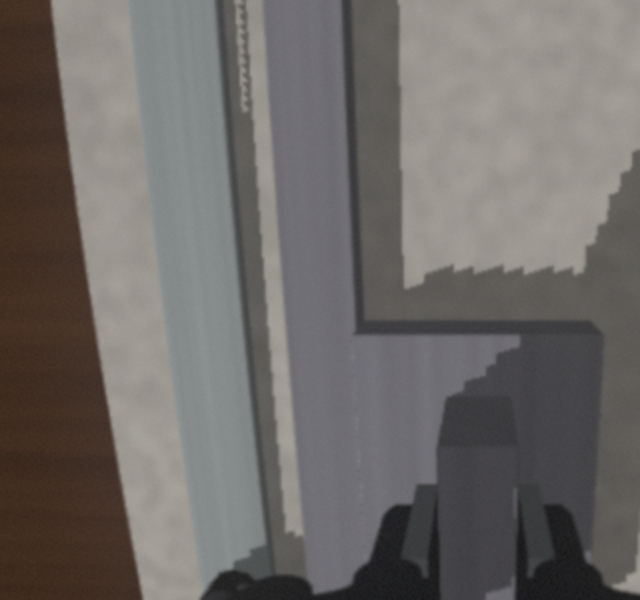

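Block side meets the rail face at about (357,328), with the front still well short of the line. I'll press slightly more to confirm contact by force.

>>> servo_tool:
  series:
    - {"linear": [0,-0.03,0],"roll": 0,"fingers": 1.0}
    - {"linear": [0,-0.06,0],"roll": 0,"fingers": 1.0}
    - {"linear": [0,-0.08,0],"roll": 0,"fingers": 1.0}
    - {"linear": [0,-0.08,0],"roll": 0,"fingers": 1.0}
    - {"linear": [0,-0.08,0],"roll": 0,"fingers": 1.0}

```text
clock: 9.3
ee_pos: [533.7, 51.2, 5.4]
tcp_rot: [3.14, 0.016, 0.001]
force: [-0.3, -7.6, 4.9]
finger_gap: 0.183
finger_force: 30.9
```

>>> servo_tool:
  series:
    - {"linear": [0.3,0,0],"roll": 0,"fingers": 1.0}
    - {"linear": [0.8,0,0],"roll": 0,"fingers": 1.0}
    - {"linear": [1.3,0,0],"roll": 0,"fingers": 1.0}
    - {"linear": [1.8,0,0],"roll": 0,"fingers": 1.0}
    - {"linear": [2.3,0,0],"roll": 0,"fingers": 1.0}
    - {"linear": [2.8,0,0],"roll": 0,"fingers": 1.0}
    - {"linear": [3.3,0,0],"roll": 0,"fingers": 1.0}
    - {"linear": [3.6,0,0],"roll": 0,"fingers": 1.0}
    - {"linear": [3.8,0,0],"roll": 0,"fingers": 1.0}

```text
clock: 10.2
ee_pos: [567.0, 51.4, 5.4]
tcp_rot: [3.14, 0.017, -0.015]
force: [-19.2, -10.5, 23.8]
finger_gap: 0.181
finger_force: 33.7
```

Forward drag is coupling into downward push (Fz 24 N). I'll relieve it with a slight upward command.

>>> servo_tool:
  series:
    - {"linear": [-0.1,0,-0.05],"roll": 0,"fingers": 1.0}
    - {"linear": [-0.1,0,-0.1],"roll": 0,"fingers": 1.0}
    - {"linear": [-0.1,0,-0.1],"roll": 0,"fingers": 1.0}

```text
clock: 10.5
ee_pos: [567.2, 51.5, 5.3]
tcp_rot: [3.14, 0.016, -0.01]
force: [-8.5, -8.9, 9.6]
finger_gap: 0.177
finger_force: 31.6
```

>>> servo_tool:
  series:
    - {"linear": [0.1,0,-0.1],"roll": 0,"fingers": 1.0}
    - {"linear": [0.3,0,-0.1],"roll": 0,"fingers": 1.0}
    - {"linear": [0.5,0,-0.1],"roll": 0,"fingers": 1.0}
    - {"linear": [0.7,0,-0.1],"roll": 0,"fingers": 1.0}
    - {"linear": [0.9,0,-0.1],"roll": 0,"fingers": 1.0}
    - {"linear": [1.1,0,-0.1],"roll": 0,"fingers": 1.0}
    - {"linear": [1.3,0,-0.1],"roll": 0,"fingers": 1.0}
    - {"linear": [1.3,0,-0.1],"roll": 0,"fingers": 1.0}

```text
clock: 11.3
ee_pos: [579.4, 51.6, 5.5]
tcp_rot: [3.14, 0.016, -0.013]
force: [-8.5, -8.3, 5.8]
finger_gap: 0.184
finger_force: 31.2
```

>>> servo_tool:
  series:
    - {"linear": [0.2,0,0],"roll": 0,"fingers": 1.0}
    - {"linear": [0.5,0,0],"roll": 0,"fingers": 1.0}
    - {"linear": [0.8,0,0],"roll": 0,"fingers": 1.0}
    - {"linear": [1.1,0,0],"roll": 0,"fingers": 1.0}
    - {"linear": [1.4,0,0],"roll": 0,"fingers": 1.0}
    - {"linear": [1.7,0,0],"roll": 0,"fingers": 1.0}
    - {"linear": [2.0,0,0],"roll": 0,"fingers": 1.0}
    - {"linear": [2.3,0,0],"roll": 0,"fingers": 1.0}
    - {"linear": [2.5,0,0],"roll": 0,"fingers": 1.0}
    - {"linear": [2.5,0,0],"roll": 0,"fingers": 1.0}

```text
clock: 12.3
ee_pos: [604.6, 51.8, 5.5]
tcp_rot: [3.14, 0.016, -0.013]
force: [-7.8, -8.9, 4.8]
finger_gap: 0.182
finger_force: 31.1
```

```bash
python3 snap.py w6
python3 - <<'E'
import cv2
im=cv2.imread('pics/w6_raw.png')[70:230,220:420]; cv2.imwrite('pics/w6.png',cv2.resize(im,None,fx=3.7,fy=3.7,interpolation=cv2.INTER_CUBIC))
E
```

```text
[604.6  51.8   5.5] [-0.11  0.49  1.64 -0.    1.03  1.45]
```

View pics/w6.png

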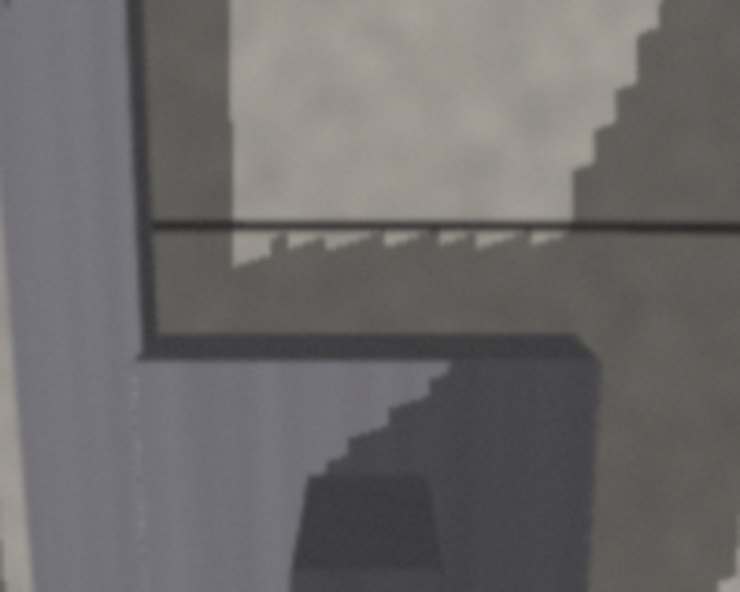

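Line at crop row 226, block's lower front edge at row 335, and the block is flush on the rail. Measuring the gap sub-pixel, with both at board height.

```bash
cat > gap.py <<'E'
import sys,pickle
from h import *
n,x0=sys.argv[1],float(sys.argv[2])   # expected front x
p,o=pickle.load(open(n+'.pkl','rb')); g=cv2.GaussianBlur(cv2.imread(f'pics/{n}_raw.png',0),(0,0),.7).astype(float)
def sub(s,i): a,b,c=s[i-1:i+2]; return i+.5*(a-c)/(a-2*b+c)
def fit(xw,ys,half,fn):
    P=[]
    for y in ys:
        u,v=pix(p,[[xw,y,12]])[0]; u=int(round(u)); lo=int(v)-half
        s=fn(g[lo:int(v)+half+1,u]); i=int(np.argmax(s[1:-1]))+1; P.append((u,lo+sub(s,i)))
    W=world(p,P,12)[:,:2]; c=np.polyfit(W[:,1],W[:,0],1)
    for _ in range(3):
        r=np.abs(W[:,0]-np.polyval(c,W[:,1])); k=r<max(.3,1.5*np.median(r)); c=np.polyfit(W[k,1],W[k,0],1)
    print(xw,'slope',c[0].round(4),'n',k.sum(),'x(52)=',np.polyval(c,52).round(2),'rms',r[k].std().round(2)); return c
front=fit(x0,np.arange(28,76,1.5),4,lambda s:-np.abs(0)+np.r_[0,(s[:-2]-s[2:]),0])
line=fit(663.7,np.r_[np.arange(-10,18,1.),np.arange(35,65,1.)],3,lambda s:255-s)
for y in(25,52,80): print(y,'gap',(np.polyval(line,y)-np.polyval(front,y)).round(2))
E
python3 gap.py w6 649
python3 - <<'E'
from h import *; import pickle
p,o=pickle.load(open('w6.pkl','rb'))
print(world(p,[[220+(c+.5)/3.7-.5,70+(r+.5)/3.7-.5] for c,r in((200,335),(550,335),(200,226),(700,227))],12).round(1))
E
```

```text
649.0 slope -0.0074 n 32 x(52)= 648.19 rms 0.03
663.7 slope -0.0089 n 58 x(52)= 663.37 rms 0.05
25 gap 15.22
52 gap 15.18
80 gap 15.14
[[647.7  76.9  12. ]
 [648.2  26.7  12. ]
 [663.2  76.5  12. ]
 [663.8   6.3  12. ]]
```

>>> servo_tool:
  series:
    - {"linear": [0.2,0,0],"roll": 0,"fingers": 1.0}
    - {"linear": [0.4,0,0],"roll": 0,"fingers": 1.0}
    - {"linear": [0.6,0,0],"roll": 0,"fingers": 1.0}
    - {"linear": [0.8,0,0],"roll": 0,"fingers": 1.0}
    - {"linear": [1.0,0,0],"roll": 0,"fingers": 1.0}
    - {"linear": [1.15,0,0],"roll": 0,"fingers": 1.0}
    - {"linear": [1.15,0,0],"roll": 0,"fingers": 1.0}
    - {"linear": [1.15,0,0],"roll": 0,"fingers": 1.0}

```text
clock: 13.15
ee_pos: [616.0, 51.9, 5.5]
tcp_rot: [3.14, 0.016, -0.013]
force: [-9.3, -8.0, 4.9]
finger_gap: 0.177
finger_force: 31.1
```

```bash
python3 snap.py w7; python3 gap.py w7 659.4
```

```text
[616.   51.9   5.5] [-0.11  0.51  1.6  -0.    1.04  1.46]
659.4 slope -0.0096 n 32 x(52)= 659.56 rms 0.02
663.7 slope -0.0063 n 58 x(52)= 663.43 rms 0.02
25 gap 3.79
52 gap 3.88
80 gap 3.97
```

>>> servo_tool:
  series:
    - {"linear": [0.1,0,0],"roll": 0,"fingers": 1.0}
    - {"linear": [0.2,0,0],"roll": 0,"fingers": 1.0}
    - {"linear": [0.26,0,0],"roll": 0,"fingers": 1.0}
    - {"linear": [0.26,0,0],"roll": 0,"fingers": 1.0}
    - {"linear": [0.26,0,0],"roll": 0,"fingers": 1.0}

```text
clock: 13.7
ee_pos: [618.3, 51.9, 5.5]
tcp_rot: [3.14, 0.016, -0.014]
force: [-10.1, -9.0, 6.0]
finger_gap: 0.178
finger_force: 31.2
```

```bash
sed -i 's/np.r_\[np.arange(-10,18,1.),np.arange(35,65,1.)\]/np.arange(-40,17,1.)/' gap.py; python3 gap.py w7 659.4; python3 snap.py w8; python3 gap.py w8 662
```

```text
659.4 slope -0.0096 n 32 x(52)= 659.56 rms 0.02
663.7 slope -0.0094 n 57 x(52)= 663.27 rms 0.01
25 gap 3.71
52 gap 3.71
80 gap 3.72
[618.3  51.9   5.5] [-0.11  0.51  1.6  -0.    1.04  1.46]
662.0 slope -0.0084 n 32 x(52)= 663.88 rms 0.01
663.7 slope -0.0075 n 57 x(52)= 663.42 rms 0.01
25 gap -0.49
52 gap -0.46
80 gap -0.44
```

>>> servo_tool:
  series:
    - {"linear": [0.05,0,0],"roll": 0,"fingers": 1.0}
    - {"linear": [0.1,0,0],"roll": 0,"fingers": 1.0}
    - {"linear": [0.12,0,0],"roll": 0,"fingers": 1.0}
    - {"linear": [0.12,0,0],"roll": 0,"fingers": 1.0}
    - {"linear": [0.12,0,0],"roll": 0,"fingers": 1.0}

```text
clock: 14.25
ee_pos: [619.4, 51.9, 5.5]
tcp_rot: [3.14, 0.016, -0.014]
force: [-10.0, -8.0, 6.1]
finger_gap: 0.181
finger_force: 31.3
```

```bash
python3 snap.py w9
python3 - <<'E'
from h import *; import pickle
p,o=pickle.load(open('w9.pkl','rb')); g=cv2.imread('pics/w9_raw.png',0)
print(o['ee_pos'],o['force'])
for y in(70,60,50,40,30,10,0,-20):
    u,v=pix(p,[[663.4,y,12]])[0]; print(y,v.round(1),g[int(v)-5:int(v)+8,int(round(u))], pix(p,[[664.4,y,12]])[0][1].round(2))
im=cv2.imread('pics/w9_raw.png')[90:190,230:430]; cv2.imwrite('pics/w9.png',cv2.resize(im,None,fx=4,fy=4,interpolation=cv2.INTER_NEAREST))
E
```

```text
[619.4  51.9   5.5] [-0.11  0.51  1.59 -0.    1.04  1.46]
[619.39390381  51.92468293   5.50623128] [-10.46650674  -7.70124922   7.11255686]
70 158.7 [91 92 92 93 86 63 50 58 64 65 64 64 65] 156.82
60 158.8 [91 90 91 93 85 62 47 59 63 65 64 65 66] 156.98
50 159.0 [91 92 92 86 61 48 58 61 63 63 63 63 67] 157.15
40 159.2 [92 89 91 84 63 46 57 63 62 63 63 63 64] 157.35
30 159.4 [97 97 95 90 65 48 56 62 63 63 63 64 64] 157.56
10 159.9 [95 97 97 92 70 50 56 83 93 95 95 94 94] 158.04
0 160.2 [93 93 91 70 49 52 77 91 93 93 94 94 95] 158.3
-20 160.7 [93 92 89 78 53 47 71 91 94 94 94 91 92] 158.88
```

View pics/w9.png

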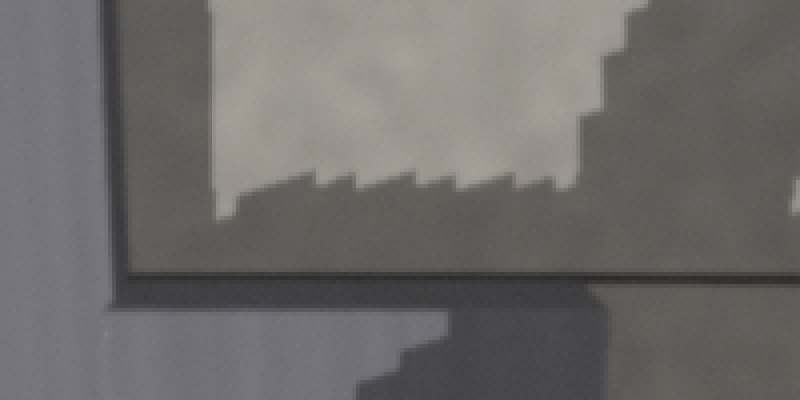

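The front edge lies on the near part of the line (crop row 278), at about -0.3 mm, and is parallel to it. I'll relax the stored forward and sideways push before letting go.

>>> servo_tool:
  series:
    - {"linear": [-0.08,0.03,0],"roll": 0,"fingers": 1.0}
    - {"linear": [-0.16,0.06,0],"roll": 0,"fingers": 1.0}
    - {"linear": [-0.22,0.09,0],"roll": 0,"fingers": 1.0}
    - {"linear": [-0.28,0.1,0],"roll": 0,"fingers": 1.0}
    - {"linear": [-0.28,0.1,0],"roll": 0,"fingers": 1.0}

```text
clock: 14.8
ee_pos: [619.4, 52.0, 5.7]
tcp_rot: [-3.141, -0.016, 0.005]
force: [0.3, -3.1, -5.4]
finger_gap: 0.18
finger_force: 29.4
```

>>> servo_tool:
  series:
    - {"linear": [0,0,0.05],"roll": 0,"fingers": 1.0}
    - {"linear": [0,0,0.12],"roll": 0,"fingers": 1.0}
    - {"linear": [0,0,0.12],"roll": 0,"fingers": 1.0}

```text
clock: 15.1
ee_pos: [620.3, 51.9, 5.5]
tcp_rot: [-3.141, -0.016, 0.002]
force: [-0.9, -3.2, -5.7]
finger_gap: 0.178
finger_force: 29.5
```

```bash
cat > prof.py <<'E'
import sys,pickle
from h import *
n=sys.argv[1]; p,o=pickle.load(open(n+'.pkl','rb')); g=cv2.imread(f'pics/{n}_raw.png',0)
print(o['ee_pos'].round(2),o['force'].round(1),o['tcp_rot'].round(4))
for y in(70,60,50,40,30,10,0,-20):
    u,v=pix(p,[[663.4,y,12]])[0]; print(y,v.round(1),int(v)-6,g[int(v)-6:int(v)+12,int(round(u))])
E
python3 snap.py w10; python3 prof.py w10
```

```text
[620.4  51.9   5.6] [-0.11  0.51  1.6   0.    1.03  1.45]
[620.4   51.91   5.58] [-1.1 -2.6 -4.4] [-3.1412e+00 -1.5500e-02  1.6000e-03]
70 160.1 154 [ 90  92  93  91  87  73  66  64  64  64  65  66  72  87 108 114 113 114]
60 160.3 154 [ 93  92  92  91  87  71  63  63  64  67  62  66  70  88 110 115 114 116]
50 160.4 154 [ 94  92  91  90  86  71  62  63  61  65  62  62  71  88 110 116 115 116]
40 160.6 154 [91 90 90 91 85 69 58 62 63 65 63 63 65 68 71 70 70 70]
30 160.8 154 [95 97 97 96 90 73 62 61 62 63 63 64 66 68 71 70 71 73]
10 161.3 155 [95 96 96 93 76 51 47 73 88 94 94 95 93 94 93 94 92 93]
0 161.6 155 [92 92 95 90 75 53 48 68 87 91 93 94 94 94 94 94 95 95]
-20 162.1 156 [93 92 92 83 65 50 62 82 92 93 95 91 92 91 91 89 91 91]
```

Relaxing let the block creep about 0.9 mm forward because it was carried lightly (Fz -5). I'll lower it and ease it back to the line's middle.

>>> servo_tool:
  series:
    - {"linear": [-0.04,0,0.0],"roll": 0,"fingers": 1.0}
    - {"linear": [-0.08,0,0.03],"roll": 0,"fingers": 1.0}
    - {"linear": [-0.08,0,0.06],"roll": 0,"fingers": 1.0}
    - {"linear": [-0.08,0,0.1],"roll": 0,"fingers": 1.0}
    - {"linear": [-0.08,0,0.1],"roll": 0,"fingers": 1.0}

```text
clock: 15.65
ee_pos: [620.6, 51.9, 5.5]
tcp_rot: [-3.141, -0.015, -0.002]
force: [0.8, -1.3, -1.9]
finger_gap: 0.182
finger_force: 30.0
```

```bash
python3 snap.py w11; python3 prof.py w11
```

```text
[620.6  51.9   5.5] [-0.11  0.51  1.6   0.    1.03  1.45]
[620.64  51.85   5.46] [ 0.7 -0.9 -1.9] [-3.1413e+00 -1.5400e-02 -1.7000e-03]
70 160.7 154 [ 92  91  91  93  95  89  77  66  63  64  66  65  70  88 109 113 113 113]
60 160.9 154 [ 94  92  92  92  92  87  73  66  64  63  64  64  70  90 109 114 115 117]
50 161.1 155 [ 92  90  91  89  87  68  63  61  65  63  63  68  89 109 117 116 116 116]
40 161.3 155 [90 90 91 89 84 69 62 65 62 64 62 63 69 68 70 70 71 70]
30 161.5 155 [94 96 96 95 90 78 67 63 61 62 63 65 68 73 71 71 72 72]
10 161.9 155 [94 95 97 94 92 70 49 53 83 92 96 95 94 95 93 94 94 92]
0 162.2 156 [94 93 94 90 71 47 53 78 90 94 94 93 93 92 94 96 96 96]
-20 162.7 156 [93 93 92 88 78 52 51 71 91 95 93 94 93 93 93 92 91 90]
```

```bash
cat > top.py <<'E'
import sys,pickle
from h import *
def sub(s,i): a,b,c=s[i-1:i+2]; return i+.5*(a-c)/(a-2*b+c)
def meas(n,xf):
    p,o=pickle.load(open(n+'.pkl','rb')); g=cv2.GaussianBlur(cv2.imread(f'pics/{n}_raw.png',0),(0,0),.7).astype(float)
    def fit(xw,z,ys,h,fn):
        P=[]
        for y in ys:
            u,v=pix(p,[[xw,y,z]])[0]; u=int(round(u)); lo=int(round(v))-h; s=fn(g[lo:lo+2*h+1,u]); i=int(np.argmax(s[1:-1]))+1
            P.append((u,lo+sub(s,i)))
        W=world(p,P,z); c=np.polyfit(W[:,1],W[:,0],1); r=np.abs(W[:,0]-np.polyval(c,W[:,1])); k=r<=np.median(r)*2; return np.polyfit(W[k,1],W[k,0],1)
    L=fit(663.5,12,np.arange(-40,17,1.),4,lambda s:255-s)
    T=fit(xf,32,np.arange(46,74,1.),5,lambda s:np.r_[0,s[2:]-s[:-2],0])
    print(n,'line x(52)',np.polyval(L,52).round(2),'slope',L[0].round(4),'top x(52)',np.polyval(T,52).round(2),'slope',T[0].round(4),'gap',(np.polyval(L,52)-np.polyval(T,52)).round(2))
for a in sys.argv[1:]: n,x=a.split(','); meas(n,float(x))
E
python3 top.py w6,648.5 w7,660 w8,662 w9,663.4 w10,664 w11,664
```

```text
w6 line x(52) 663.41 slope -0.0075 top x(52) 648.28 slope -0.0086 gap 15.13
w7 line x(52) 663.26 slope -0.0095 top x(52) 659.66 slope -0.0086 gap 3.6
w8 line x(52) 663.41 slope -0.0075 top x(52) 662.0 slope -0.01 gap 1.41
w9 line x(52) 663.4 slope -0.0081 top x(52) 663.11 slope -0.0087 gap 0.29
w10 line x(52) 663.54 slope -0.0058 top x(52) 663.72 slope -0.0094 gap -0.18
w11 line x(52) 663.39 slope -0.0086 top x(52) 664.01 slope -0.0089 gap -0.63
```

>>> servo_tool:
  series:
    - {"linear": [-0.04,-0.03,0],"roll": 0,"fingers": 1.0}
    - {"linear": [-0.08,-0.06,0],"roll": 0,"fingers": 1.0}
    - {"linear": [-0.12,-0.06,0],"roll": 0,"fingers": 1.0}
    - {"linear": [-0.12,-0.06,0],"roll": 0,"fingers": 1.0}

```text
clock: 16.1
ee_pos: [619.9, 51.9, 5.6]
tcp_rot: [3.141, 0.015, 0.003]
force: [3.6, -2.4, -1.0]
finger_gap: 0.18
finger_force: 30.2
```

```bash
python3 snap.py w12; python3 top.py w12,664
```

```text
[619.9  51.9   5.6] [-0.11  0.51  1.6  -0.    1.03  1.45]
w12 line x(52) 663.29 slope -0.0096 top x(52) 663.24 slope -0.0078 gap 0.05
```

On the line now (gap 0.05 mm). I'll neutralise the residual pull and release.

>>> servo_tool:
  series:
    - {"linear": [0.04,0,0],"roll": 0,"fingers": 1.0}
    - {"linear": [0.08,0,0],"roll": 0,"fingers": 1.0}
    - {"linear": [0.08,0,0],"roll": 0,"fingers": 1.0}
  grip_force: 20

```text
clock: 16.45
ee_pos: [620.0, 51.9, 5.5]
tcp_rot: [3.141, 0.015, 0.001]
force: [1.8, -4.3, 4.0]
finger_gap: 0.18
finger_force: 30.9
```

```bash
python3 snap.py w13; python3 top.py w13,664
```

```text
[619.9  51.9   5.4] [-0.11  0.51  1.6  -0.    1.03  1.45]
w13 line x(52) 663.38 slope -0.0073 top x(52) 663.33 slope -0.0074 gap 0.04
```

>>> servo_tool:
  series:
    - {"linear": [0,0,0],"roll": 0,"fingers": 1.8}
    - {"linear": [0,0,0],"roll": 0,"fingers": 2.4}
    - {"linear": [0,0,0],"roll": 0,"fingers": 3.2}
    - {"linear": [0,0,0],"roll": 0,"fingers": 3.2}
    - {"linear": [0,0,0],"roll": 0,"fingers": 3.2}

```text
clock: 17.0
ee_pos: [619.4, 52.5, 4.8]
tcp_rot: [-3.141, -0.016, 0.001]
force: [-0.0, -0.4, 0.2]
finger_gap: 0.378
finger_force: 0.0
```

```bash
python3 snap.py w14; python3 top.py w14,664; python3 prof.py w14
```

```text
[619.5  52.5   4.8] [-0.11  0.51  1.6   0.    1.03  1.45]
w14 line x(52) 663.37 slope -0.0088 top x(52) 663.44 slope -0.0101 gap -0.07
[619.51  52.47   4.84] [-0.5  0.3  0.2] [-3.1414e+00 -1.5600e-02  5.0000e-04]
70 158.7 152 [ 92  93  95  94  95  89  66  57  62  66  64  65  66  71  88 108 115 116]
60 158.9 152 [ 96  94  92  91  94  86  66  59  60  64  65  64  65  70  88 109 116 117]
50 159.0 153 [92 92 91 92 85 64 55 63 63 65 63 64 66 74 83 86 88 86]
40 159.2 153 [92 92 92 90 84 60 52 60 64 63 65 63 63 68 68 71 73 71]
30 159.5 153 [96 97 98 97 89 66 52 58 63 63 62 64 65 69 71 73 74 74]
10 159.9 153 [95 97 96 97 92 70 49 52 80 92 96 93 96 94 95 94 94 95]
0 160.2 154 [93 94 95 92 73 47 49 77 91 93 95 93 94 94 95 96 99 95]
-20 160.8 154 [93 93 92 91 79 55 48 73 90 95 94 95 94 91 94 92 92 89]
```

>>> servo_tool:
  series:
    - {"linear": [0,0,-1],"roll": 0,"fingers": 3.2}
    - {"linear": [0,0,-3],"roll": 0,"fingers": 3.2}
    - {"linear": [0,0,-6],"roll": 0,"fingers": 3.2}
    - {"linear": [0,0,-9],"roll": 0,"fingers": 3.2}
    - {"linear": [0,0,-12],"roll": 0,"fingers": 3.2}
    - {"linear": [0,0,-12],"roll": 0,"fingers": 3.2}
    - {"linear": [0,0,-12],"roll": 0,"fingers": 3.2}

```text
clock: 17.75
ee_pos: [620.4, 52.2, 126.4]
tcp_rot: [3.141, 0.015, 0.004]
force: [0.5, -0.9, -0.7]
finger_gap: 0.376
finger_force: 0.0
```

```bash
python3 snap.py w15; python3 top.py w15,663.5
python3 - <<'E'
import cv2
im=cv2.imread('pics/w15_raw.png')[60:310,180:480]; cv2.imwrite('pics/w15.png',cv2.resize(im,None,fx=2.4,fy=2.4,interpolation=cv2.INTER_CUBIC))
E
```

```text
[619.4  52.3 124.9] [-0.11  0.35  1.55  0.    1.24  1.45]
w15 line x(52) 663.35 slope -0.0096 top x(52) 663.43 slope -0.0081 gap -0.08
```

View pics/w15.png

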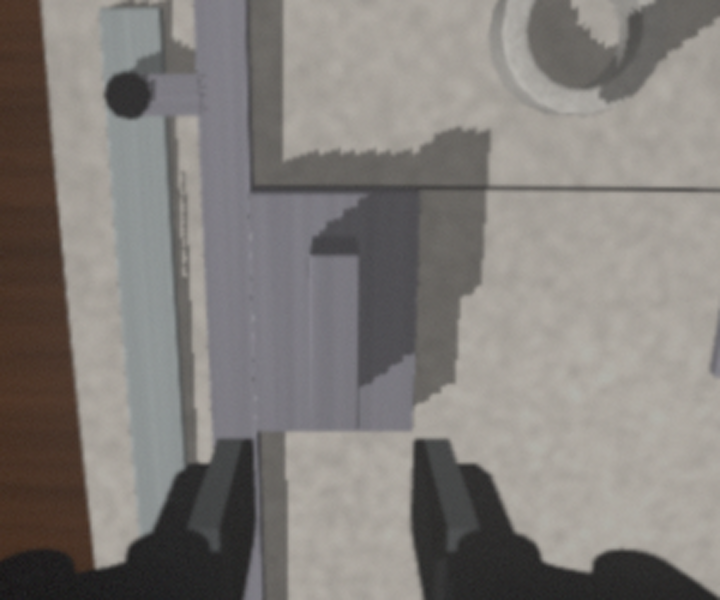

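The block sits flush on the rail (crop columns 250–260), its front on the line (row 188), and the gripper is clear with the bystanders in place. Handing in.

```bash
python3 -c "
from plant import workorder
print(workorder.finish_job())"
```

```text
the job is handed in; nothing more can be done
None
```

The job is handed in: the block is flush on the rail with its front edge within about 0.1 mm of the line and the gripper clear, but it briefly ran about 0.6 mm past the line's middle (still within the line's width) and may have been carried slightly off the board while I relaxed the push, and I eased it back before letting go.

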